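# Switch the vial sorter to its right-hand chute

## Task

The left tray of the vial sorter is full and the next four vials are held up at the gate (left and right as seen from the robot). With the fingertips, push the empty tray along the bench straight into the right-hand bay until it is fully home against the back stop, then press down the raised right-hand pad of the rocker until the seesaw gate has tipped right over to its other stop, so that all four waiting vials roll down the right chute into that tray. Do not lift the tray, do not touch any of the sorter's vials, and leave everything else where it is.

Things in the scene. Friction and masses are not known exactly. Their poses are not given: they have to be found in the camera images.
- sorter: bench-top gravity sorter for vials, fixed: feed chute high on the left, throat, seesaw gate, an outlet chute and a tray bay at each side. Origin on the bench under the gate's pivot; x away from the robot, y left along the chutes. Throat and feed chute (124 to 152 mm high) lie at x -40 to +50, y -6 to +152 mm. The left tray, fixed at x -40 to +40, y 92 to 222 mm, is full.
- bay_right (a point): on the bench, where the loose tray's origin lies when fully home (sorter x 0, y -157 mm). Two rails 12 mm high along x guide the tray with 4 mm play a side, from the back stop (20 mm high, meets the tray's far wall) to x = -50 mm, then flare outward by 15 mm a side to their mouth at x = -92 mm. The outlet chute ends just left of the bay, 27 to 40 mm high.
- tray: loose empty white tray on the bench in front of the right bay. 79 mm (x) by 130 mm (y); near and far walls 40 mm high, 36 mm at the -y end, open at the +y end; floor slopes from 24 mm up at the open end to 6 mm. 0.2 to 0.45 kg, slides (1 to 3 N). Origin: centre of its underside; has the sorter's axes when home. Push on its near wall, flat, 39.5 mm on the -x side of the origin.
- gate (a joint): seesaw gate with its rocker, pivot along the sorter's x, 47.5 mm high. 0 = tipped to the left stop (at the start; right pad up), 0.28 = level, 0.56 rad = on the right stop. A weight above the pivot holds it at either stop; about 1 N on a pad rocks it. It must be pressed right to its stop, not just past level, and then stays; the vials run out within 2 s.
- pad_right (a point): middle of the top of the right press pad of the rocker, on the robot's side of the sorter (x -64, y -66 mm from the pivot; moves with the gate). Grey plastic, 28 by 26 mm. 73 mm above the bench at the start, 37 mm with the gate on its right stop. Free above; the sorter's frame begins 9 mm beyond the pad's +x edge; 45 mm left of the pad it is 64 mm high, 60 mm left 127 mm.
- pad_left (a point): middle of the top of the left press pad, mirror image of the right one: 37 mm above the bench at the start, 73 mm when the gate is tipped right. Between the pads a steel weight stands over the pivot, up to 105 mm high.
- vial_a: sealed amber glass sample vial with a white screw cap, 28 mm in diameter, 61 mm long, 35 g, lying on its side along the sorter's x; origin at its middle. Waits on the gate.
- vial_b: sealed amber glass sample vial with a white screw cap, 28 mm in diameter, 61 mm long, 35 g, lying on its side along the sorter's x; origin at its middle. Waits in the throat on top of vial_a.
- vial_c: sealed amber glass sample vial with a white screw cap, 28 mm in diameter, 61 mm long, 35 g, lying on its side along the sorter's x; origin at its middle. Waits at the lower end of the feed chute.
- vial_d: sealed amber glass sample vial with a white screw cap, 28 mm in diameter, 61 mm long, 35 g, lying on its side along the sorter's x; origin at its middle. Waits in the feed chute behind vial_c.
- left_a: sealed amber glass sample vial with a white screw cap, 28 mm in diameter, 61 mm long, 35 g, lying on its side along the sorter's x; origin at its middle. Backed up at the mouth of the full left tray; stays there.
- left_b: sealed amber glass sample vial with a white screw cap, 28 mm in diameter, 61 mm long, 35 g, lying on its side along the sorter's x; origin at its middle. Backed up in the left chute; stays there.
- left_c: sealed amber glass sample vial with a white screw cap, 28 mm in diameter, 61 mm long, 35 g, lying on its side along the sorter's x; origin at its middle. Backed up at the top of the left chute; stays there.
- spare_vial: bystander: a like vial standing upright, 61 mm tall, in front of the sorter; origin at the centre of its underside.
- jar: bystander: amber jar with an orange cap, 48 mm in diameter, 75 mm tall; origin at the centre of its underside.
- beaker: bystander: small glass beaker, 52 mm in diameter, 65 mm tall, right of the bay; origin at the centre of its underside.
- dish: bystander: closed clear petri dish, 92 mm in diameter, 16 mm tall; origin at the centre of its underside.
- spatula: bystander: thin steel laboratory spatula, 170 mm long, 11 mm wide, 5 mm thick, lying along its x, right of the tray; origin under its middle.
- marker: bystander: marker pen, 140 mm long, 14 mm thick, lying along its x; origin under its middle.
Mind the look-alikes: they are no part of the job. Leave any turquoise look-alike of the vial_b alone. What is shaped like the tray but turquoise is not meant.

How it is judged:
By the outcome, as a careful person would: the job done as asked, in the order asked, and still so for the second after the job is handed in, with the robot touching nothing.
It also fails if it takes over 54 s, if anything falls off the work surface, if the arm or the gripper's body presses on something with over 40 N, if the wrist force passes 120 N, or if a joint passes its speed limit or range.

## Robot

A 7-joint arm with a two-finger parallel gripper is mounted at the origin on the work surface. World frame = base frame: x ahead of the robot, y to its left, z up, the work surface at z = 0. Lengths are in m, angles in rad, forces in N, time in s.
With the tool pointing down it reaches from about 0.4 to 0.85 m from the base axis. Payload 4.5 kg.
Tool frame: the origin (TCP) lies on the centre line of the jaws, within the pads' length; the fingertips stand 8 mm ahead of it and the grasp point (between the pads) lies 11 mm behind it; z points along the fingers, x is the direction in which the jaws open and shut, and the axes are right-handed (so a half turn about z gives the same grasp; the last joint's range is limited). The gripper opens to 88 mm and grips with 3 to 60 N. Pads are 18 mm wide; open, the fingers measure 123 mm over their backs; the gripper's body (75 mm by 187 mm) begins 45 mm behind the grasp point.
Start: joints at [1.302, 0.689, -0.195, 1.565, 0.157, 0.902, -0.215], TCP at [0.186, -0.597, 0.247] pointing down, gripper open.
Joint ranges: [-3.01, 3.01], [-0.46, 2.08], [-1.47, 1.51], [0.13, 2.56], [-1, 4.14], [0.04, 2.09], [-2.66, 2.66]. Speed limits (rad/s): [2.57, 2.57, 3.14, 3.14, 3.14, 3.14, 3.14].

## Interface

Orientations are given as a unit quaternion [x, y, z, w].
In Python, from plant import r gives the robot as it stands.
- The arm moves only by the shell command python3 -m pendant 'ROWS' [FORCE]. ROWS is JSON, a list of rows, each a list of 3 entries, a list of its own where there are three numbers: the turn, a rotation vector about the tool's x, y, z in rad, then the shift along the tool's x, y, z in m, then the opening, from 0 (shut) to 1 (fully open). In form: [[[wx, wy, wz], [tx, ty, tz], claw], ...]. A call has 1 to 10 rows; each row is the pose to reach, as a shift and turn from the pose commanded when the call began, along the tool's axes at that moment; what a row does not reach only later rows make up. A row lasts 1/10 s, in which the tool goes at most 50 mm and 8.59 degrees, less where a joint would pass 70% of its speed; a pose out of reach is approached as far as the arm can. A call with a gripper value outside its range is refused whole. The fingers move at their own pace and stop on an object; FORCE is the grip in N (left out, the last holds). Time passes only in rows, so rows that repeat a pose let the fingers close. It gives the time, the measured TCP pose, the force and the opening at its end, in the units of the state.
- r.get_state(): the state, without advancing time (a new reading comes with each control period).
- r.snapshot(name): name is "scene" or "top"; returns a dict with "image" (384x512x3 uint8, red, green, blue), "mtx" (3x3 intrinsics, pixels), "R" (3x3) and "t" (3): a world point X has camera coordinates R X + t. Camera axes: x right, y down, z forward; pixel columns grow to the right and rows downward; lengths in m; the calibration is good to about 2 mm. A picture is of the moment at which its call begins. There is no depth.
- r.finish_job(): hands the job in, once; it reports no verdict.
The state is a dict: "clock": time; "q": joint angles; "qd": joint speeds; "joint_torque": joint torques, N m; "tool_pos": TCP position; "eef_rot": TCP orientation; "contact_force": force on the tool from outside, world axes, zero at the start; "moment": the same for the moment, N m; "opening": opening from 0.0 (shut) to 1.0 (fully open).
Only numpy, scipy, OpenCV 4.12 (cv2) and the standard library are available. Lean on these libraries where they do the work, as an engineer would, in place of code of your own. Each camera call takes 0.05 s, during which the arm holds its last target. There are 200 camera calls.

## Working session

There is one attempt and no reset: what is moved stays moved. The work goes in short steps, Python scripts to look and compute and a shell command to move; the robot and the scene stay as the last step left them, time stands still between calls to the robot, and variables do not carry over. Pictures are saved under pics/ and viewed, about 8 in all and at most 12, crops included, and the job is handed in when it is done.

```bash
mkdir -p pics; python3 - <<'E'
from plant import r
import cv2,pickle
for n in("scene","top"):
    s=r.snapshot(n); pickle.dump(s,open(n+".pkl","wb"))
    cv2.imwrite(f"pics/{n}0.png",cv2.resize(s["image"][:,:,::-1],(800,600),interpolation=cv2.INTER_CUBIC))
    print(n,s["mtx"].tolist(),s["R"].round(3).tolist(),s["t"])
print(r.get_state())
E
```

```text
scene [[472.47998396169936, 0.0, 250.4091732349943], [0.0, 472.47998396169936, 187.5484726222571], [0.0, 0.0, 1.0]] [[-0.112, 0.994, -0.02], [0.672, 0.061, -0.738], [-0.733, -0.096, -0.674]] [ 0.07682126 -0.34428304  1.62365236]
top [[382.5744570347076, 0.0, 254.48455243756476], [0.0, 382.5744570347076, 190.5480083983531], [0.0, 0.0, 1.0]] [[0.009, -1.0, 0.006], [-0.976, -0.01, -0.217], [0.217, -0.004, -0.976]] [0.003954   0.62868422 0.97078709]
{'clock': 0.1, 'q': array([ 1.30178503,  0.68986606, -0.19449125,  1.5662438 ,  0.15732129,
        0.9025095 , -0.21509234]), 'qd': array([-0.00013895, -0.00098198, -0.00152598, -0.00337883,  0.0009923 ,
       -0.00090294,  0.00054976]), 'joint_torque': array([-2.79348795e-03, -5.28505683e+01, -1.27112478e+00, -1.53836346e+01,
       -5.25043742e-02,  2.02234085e-03,  3.09482573e-05]), 'tool_pos': array([ 0.18615015, -0.59605162,  0.24600975]), 'eef_rot': array([ 8.05690963e-01, -5.92335550e-01, -7.03122890e-04, -4.18060277e-04]), 'contact_force': array([-0.31955276, -0.04855339,  1.22011501]), 'moment': array([-0.01078357,  0.02131936, -0.00860896]), 'opening': 0.998824924995379}
```

View pics/scene0.png

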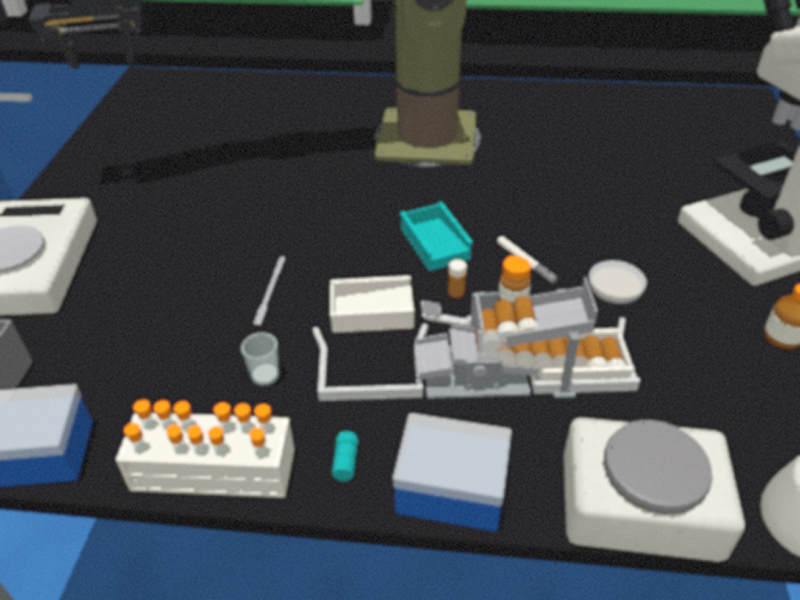

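View pics/top0.png

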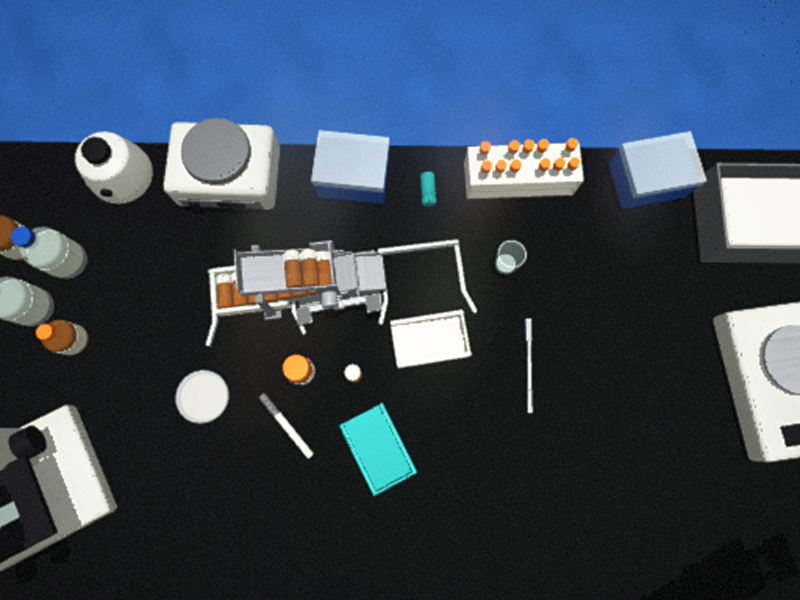

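Candidates: white tray at top (430,340), the one wanted, and its turquoise look-alike at (378,450), which is excluded. The orange-brown vials are in the sorter at (307,268), with a turquoise look-alike vial at (428,188). The right bay opens at about (430,250). I'll crop closely to check.

```bash
python3 - <<'E'
import cv2,pickle
s=pickle.load(open("top.pkl","rb"))["image"][:,:,::-1]
# native crop x 125..325, y 145..295, scale 4
cv2.imwrite("pics/crop1.png",cv2.resize(s[145:245,125:325],(800,400),interpolation=cv2.INTER_CUBIC))
s=pickle.load(open("scene.pkl","rb"))["image"][:,:,::-1]
cv2.imwrite("pics/crop2.png",cv2.resize(s[160:260,200:400],(800,400),interpolation=cv2.INTER_CUBIC))
E
```

```text
(no output)
```

View pics/crop1.png

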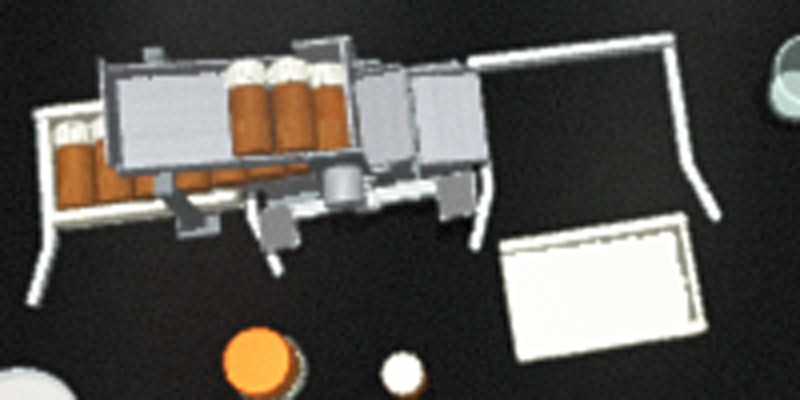

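View pics/crop2.png

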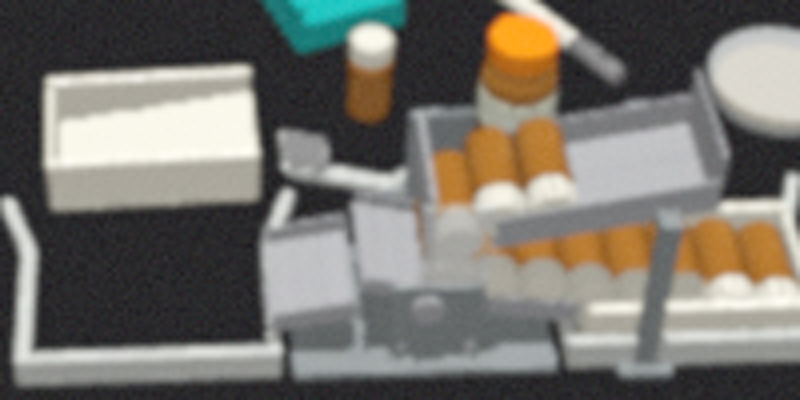

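```bash
cat > h.py <<'E'
import numpy as np,pickle
from scipy.optimize import least_squares
from scipy.spatial.transform import Rotation as Ro
def proj(s,X):
    c=np.asarray(X)@s["R"].T+s["t"]; p=c@s["mtx"].T; return p[:,:2]/p[:,2:]
def place(p,X):
    c,d=np.cos(p[2]),np.sin(p[2]); X=np.asarray(X)/1000.
    return np.c_[p[0]+c*X[:,0]-d*X[:,1],p[1]+d*X[:,0]+c*X[:,1],X[:,2]]
def fit(s,X,uv,p0):
    f=lambda p:(proj(s,place(p,X))-uv).ravel()
    q=least_squares(f,p0,loss="soft_l1"); return q.x,f(q.x).reshape(-1,2).round(2)
E
python3 - <<'E'
from h import *
s=pickle.load(open("top.pkl","rb"))
n=lambda a:np.array([125,145])+(np.array(a,float))/4-.375
X=[(-64,-66,73),(-64,66,37),(-92,-244,12),(-92,-70,12),(-50,-229,12),(-92,244,12),(-92,70,12)]
uv=n([(457,195),(279,227),(716,216),(477,248),(686,160),(35,302),(277,270)])
p,e=fit(s,X,uv,[.65,0,0]);print("sorter",p,e.tolist())
X=[(-39.5,65,40),(-39.5,-65,38),(39.5,65,40),(39.5,-65,38)]
t,e=fit(s,X,n([(520,360),(706,330),(502,243),(685,213)]),[.5,-.2,0]);print("tray",t,e.tolist())
b=place(p,[(0,-157,0),(-64,-66,73),(-64,-66,37)]);print("bay,pad",b)
d=t[:2]-p[:2];c,k=np.cos(p[2]),np.sin(p[2]);print("tray in sorter",c*d[0]+k*d[1],-k*d[0]+c*d[1],t[2]-p[2])
E=[]
for nme,u,z in(("spare",(402,372),.061),("jar",(258,360),.075),("beaker",(790,75),.065)):
    f=lambda q:(proj(s,[[q[0],q[1],z]])-n([u])).ravel(); print(nme,least_squares(f,[.5,0]).x)
# tool axes
from plant import r
print(Ro.from_quat(r.get_state()["eef_rot"]).as_matrix().round(3))
E
```

```text
sorter [0.67632897 0.12320689 0.13903386] [[1.27, -0.95], [-0.91, -0.27], [0.18, 0.03], [-0.47, -0.28], [0.26, 0.5], [-0.64, 0.31], [0.45, 0.47]]
tray [ 0.56357808 -0.04848402  0.17059037] [[-0.09, -0.6], [0.14, -0.6], [-0.17, 0.48], [0.11, 0.79]]
bay,pad [[ 0.69808702 -0.03227811  0.        ]
 [ 0.62209324  0.04897424  0.073     ]
 [ 0.62209324  0.04897424  0.037     ]]
tray in sorter -0.13545690071043306 -0.15440841805061034 0.031556514146332426
spare [0.50103312 0.08725867]
jar [0.5066221  0.18115529]
beaker [ 0.70873682 -0.17673592]
[[ 0.298 -0.954 -0.001]
 [-0.954 -0.298  0.002]
 [-0.002  0.    -1.   ]]
```

```bash
cat > go.py <<'E'
import sys
from h import *
from plant import r
P=[0.67633,0.12321,0.13903]
def delta(x,y,z,st):
    R=Ro.from_quat(st["eef_rot"]); w=place(P,[(x,y,z)])[0]
    c,k=np.cos(P[2]),np.sin(P[2])
    D=Ro.from_matrix(np.c_[[k,-c,0],[-c,-k,0],[0,0,-1]])
    return R.inv().apply(w-st["tool_pos"]).round(4),(R.inv()*D).as_rotvec().round(4)
st=r.get_state()
w=st["tool_pos"]-[P[0],P[1],0];c,k=np.cos(P[2]),np.sin(P[2])
print("TCP in sorter mm",(1000*np.array([c*w[0]+k*w[1],-k*w[0]+c*w[1],w[2]])).round(1),"F",st["contact_force"].round(1),st["clock"])
v=list(map(float,sys.argv[1:]))
for i in range(0,len(v),3): print("->",v[i:i+3],*map(list,delta(*v[i:i+3],st)))
E
python3 go.py -198 -159 150
```

```text
TCP in sorter mm [-585.1 -644.4  246. ] F [-0.3 -0.   1.2] 0.1
-> [-198.0, -159.0, 150.0] [np.float64(-0.4156), np.float64(-0.4611), np.float64(0.0966)] [np.float64(0.0003), np.float64(0.0016), np.float64(0.1639)]
```

```bash
python3 -m pendant '[[[0,0,0.05],[-0.04,-0.044,0],1],[[0,0,0.1],[-0.07,-0.078,0],1],[[0,0,0.164],[-0.1,-0.11,0],1],[[0,0,0.164],[-0.13,-0.145,0],1],[[0,0,0.164],[-0.16,-0.18,0],1],[[0,0,0.164],[-0.19,-0.21,0],1],[[0,0,0.164],[-0.22,-0.245,0],1],[[0,0,0.164],[-0.25,-0.28,0.01],1],[[0,0,0.164],[-0.28,-0.31,0.02],1],[[0,0,0.164],[-0.31,-0.344,0.03],1]]'; python3 go.py -198 -159 150
```

```text
clock: 1.1
tool_pos: [0.4224, -0.1966, 0.2163]
eef_rot: [0.754, -0.657, -0.0, 0.0]
contact_force: [0.9, -1.3, -0.9]
opening: 1.001
TCP in sorter mm [-295.8 -281.6  216.3] F [ 0.9 -1.3 -0.9] 1.1
-> [-198.0, -159.0, 150.0] [np.float64(-0.1227), np.float64(-0.0977), np.float64(0.0663)] [np.float64(0.0006), np.float64(-0.0001), np.float64(-0.0008)]
```

```bash
python3 -m pendant '[[[0,0,0],[-0.035,-0.028,0.015],1],[[0,0,0],[-0.07,-0.056,0.03],1],[[0,0,0],[-0.105,-0.084,0.05],1],[[0,0,0],[-0.1227,-0.0977,0.0663],1],[[0,0,0],[-0.1227,-0.0977,0.0663],1],[[0,0,0],[-0.1227,-0.0977,0.0663],1]]'; python3 go.py -198 -159 30; python3 - <<'E'
from plant import r
import cv2,pickle
for n in("top","scene"):
    s=r.snapshot(n);pickle.dump(s,open(n+"1.pkl","wb"))
a=[pickle.load(open(n+"1.pkl","rb"))["image"][:,:,::-1] for n in("top","scene")]
import numpy as np
cv2.imwrite("pics/m1.png",np.hstack([cv2.resize(a[0][145:325,180:315],(400,533)),cv2.resize(a[1][100:280,170:305],(400,533))]))
E
```

```text
clock: 1.7
tool_pos: [0.5014, -0.0634, 0.1501]
eef_rot: [0.755, -0.656, -0.0, 0.001]
contact_force: [0.1, -0.1, 0.3]
opening: 0.994
TCP in sorter mm [-199.1 -160.6  150.1] F [ 0.1 -0.1  0.3] 1.7
-> [-198.0, -159.0, 30.0] [np.float64(-0.0016), np.float64(-0.0013), np.float64(0.1201)] [np.float64(0.0019), np.float64(-0.0004), np.float64(0.0003)]
```

View pics/m1.png

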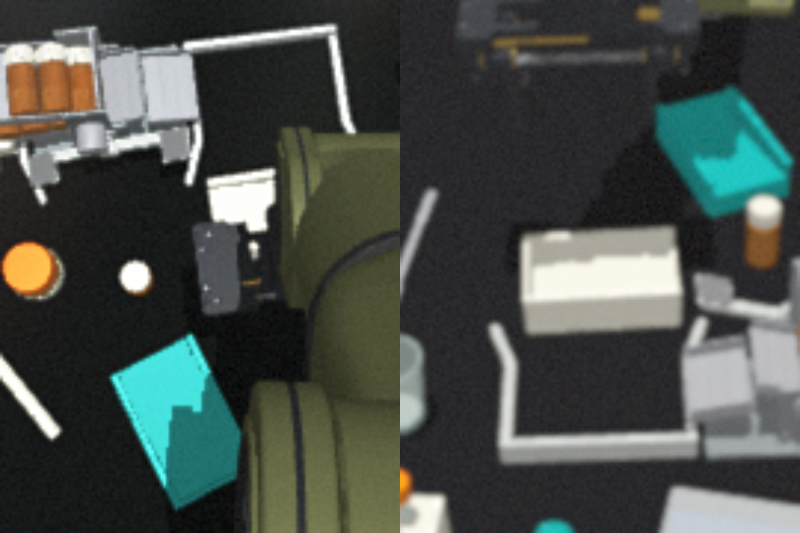

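Gripper hangs behind the white tray's near wall (top crop, 235,260), clear of the spare vial (135,277) and the turquoise tray (175,420). Descending.

```bash
python3 -m pendant '[[[0,0,0],[-0.001,0,0.03],1],[[0,0,0],[-0.001,0,0.06],1],[[0,0,0],[-0.001,0,0.09],1],[[0,0,0],[-0.001,0,0.11],1],[[0,0,0],[-0.001,0,0.12],1],[[0,0,0],[-0.001,0,0.12],1],[[0,0,0],[-0.001,0,0.12],1]]'; python3 go.py -178 -159 30 -60 -159 30
```

```text
clock: 2.5
tool_pos: [0.5023, -0.0629, 0.0313]
eef_rot: [0.754, -0.657, 0.001, -0.0]
contact_force: [0.2, 0.5, 0.2]
opening: 1.0
TCP in sorter mm [-198.1 -160.2   31.3] F [0.2 0.5 0.2] 2.5
-> [-178.0, -159.0, 30.0] [np.float64(-0.0013), np.float64(-0.0201), np.float64(0.0014)] [np.float64(-0.0011), np.float64(-0.0007), np.float64(-0.0015)]
-> [-60.0, -159.0, 30.0] [np.float64(-0.0014), np.float64(-0.1381), np.float64(0.0015)] [np.float64(-0.0011), np.float64(-0.0007), np.float64(-0.0015)]
```

```bash
python3 -m pendant '[[[0,0,0],[0,-0.006,0],1],[[0,0,0],[0,-0.012,0],1],[[0,0,0],[0,-0.017,0],1],[[0,0,0],[0,-0.022,0],1],[[0,0,0],[0,-0.028,0],1],[[0,0,0],[0,-0.034,0],1],[[0,0,0],[0,-0.041,0],1],[[0,0,0],[0,-0.048,0],1],[[0,0,0],[0,-0.054,0],1],[[0,0,0],[0,-0.06,0],1]]'; python3 go.py -50 -159 30; python3 - <<'E'
from plant import r
import cv2,pickle,numpy as np
a=[]
for n in("top","scene"):
    s=r.snapshot(n);pickle.dump(s,open(n+"2.pkl","wb"));a.append(s["image"][:,:,::-1])
cv2.imwrite("pics/m2.png",np.hstack([cv2.resize(a[0][145:325,180:315],(400,533)),cv2.resize(a[1][130:265,195:295],(400,540))[:533]]))
E
```

```text
clock: 3.5
tool_pos: [0.5619, -0.0537, 0.0304]
eef_rot: [0.754, -0.656, -0.0, 0.0]
contact_force: [-1.6, -0.5, 0.1]
opening: 0.999
TCP in sorter mm [-137.8 -159.3   30.4] F [-1.6 -0.5  0.1] 3.5
-> [-50.0, -159.0, 30.0] [np.float64(-0.0003), np.float64(-0.0878), np.float64(0.0004)] [np.float64(0.0), np.float64(-0.0), np.float64(-0.0002)]
```

View pics/m2.png

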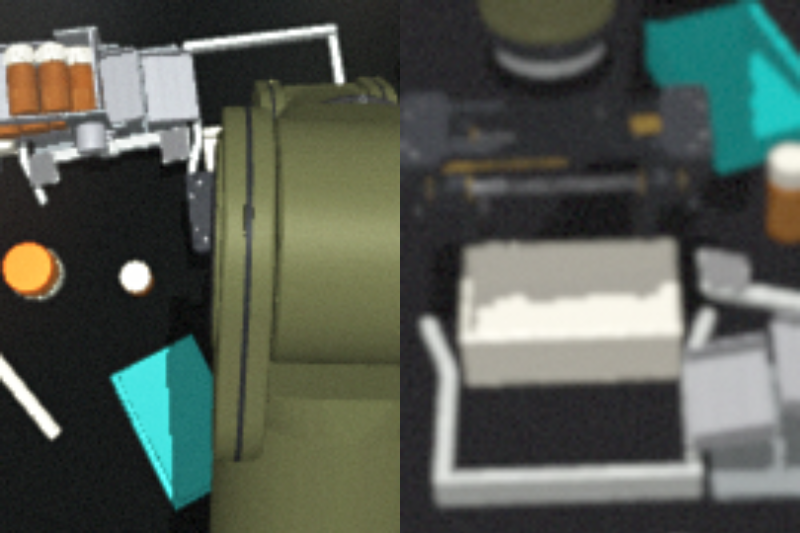

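Tray is square at the mouth, between the rails, force 1.6 N. Continuing.

```bash
python3 -m pendant '[[[0,0,0],[0,-0.007,0],1],[[0,0,0],[0,-0.014,0],1],[[0,0,0],[0,-0.021,0],1],[[0,0,0],[0,-0.028,0],1],[[0,0,0],[0,-0.035,0],1],[[0,0,0],[0,-0.042,0],1],[[0,0,0],[0,-0.049,0],1],[[0,0,0],[0,-0.056,0],1],[[0,0,0],[0,-0.063,0],1],[[0,0,0],[0,-0.07,0],1]]'; python3 go.py -50 -159 30
```

```text
clock: 4.6
tool_pos: [0.6313, -0.044, 0.0304]
eef_rot: [0.754, -0.656, 0.0, 0.0]
contact_force: [-1.6, -0.6, -1.1]
opening: 0.999
TCP in sorter mm [ -67.8 -159.3   30.4] F [-1.6 -0.6 -1.1] 4.6
-> [-50.0, -159.0, 30.0] [np.float64(-0.0003), np.float64(-0.0178), np.float64(0.0004)] [np.float64(-0.0), np.float64(-0.0001), np.float64(-0.0001)]
```

```bash
python3 -m pendant '[[[0,0,0],[0,-0.003,0],1],[[0,0,0],[0,-0.006,0],1],[[0,0,0],[0,-0.009,0],1],[[0,0,0],[0,-0.012,0],1],[[0,0,0],[0,-0.014,0],1]]'; python3 go.py -50 -159 30;python3 -m pendant '[[[0,0,0],[0,-0.001,0],1],[[0,0,0],[0,-0.002,0],1],[[0,0,0],[0,-0.003,0],1]]'; python3 go.py
```

```text
clock: 5.1
tool_pos: [0.6448, -0.0421, 0.0304]
eef_rot: [0.754, -0.656, 0.0, -0.0]
contact_force: [-1.9, -0.8, 0.7]
opening: 1.004
TCP in sorter mm [ -54.1 -159.4   30.4] F [-1.9 -0.8  0.7] 5.1
-> [-50.0, -159.0, 30.0] [np.float64(-0.0004), np.float64(-0.0041), np.float64(0.0004)] [np.float64(-0.0002), np.float64(-0.0001), np.float64(-0.0001)]
clock: 5.4
tool_pos: [0.6475, -0.0418, 0.0304]
eef_rot: [0.754, -0.656, -0.0, 0.0]
contact_force: [-2.1, 0.6, 1.4]
opening: 0.998
TCP in sorter mm [ -51.5 -159.4   30.4] F [-2.1  0.6  1.4] 5.4
```

```bash
python3 -m pendant '[[[0,0,0],[0,-0.001,0],1],[[0,0,0],[0,-0.002,0],1],[[0,0,0],[0,-0.002,0],1]]'; python3 -m pendant '[[[0,0,0],[0,-0.001,0],1],[[0,0,0],[0,-0.002,0],1],[[0,0,0],[0,-0.002,0],1]]'; python3 go.py; python3 - <<'E'
from plant import r
import cv2,pickle,numpy as np
a=[]
for n in("top","scene"):
    s=r.snapshot(n);pickle.dump(s,open(n+"3.pkl","wb"));a.append(s["image"][:,:,::-1])
cv2.imwrite("pics/m3.png",cv2.resize(a[1][165:265,195:325],(800,615),interpolation=cv2.INTER_CUBIC)[:600])
E
```

```text
clock: 5.7
tool_pos: [0.6494, -0.0415, 0.0304]
eef_rot: [0.754, -0.656, -0.0, 0.0]
contact_force: [-1.7, -0.3, 0.9]
opening: 0.998
clock: 6.0
tool_pos: [0.6494, -0.0415, 0.03]
eef_rot: [0.754, -0.657, -0.002, 0.002]
contact_force: [-6.0, -0.8, 3.5]
opening: 0.999
TCP in sorter mm [ -49.5 -159.4   30. ] F [-6.  -0.8  3.5] 6.0
```

View pics/m3.png

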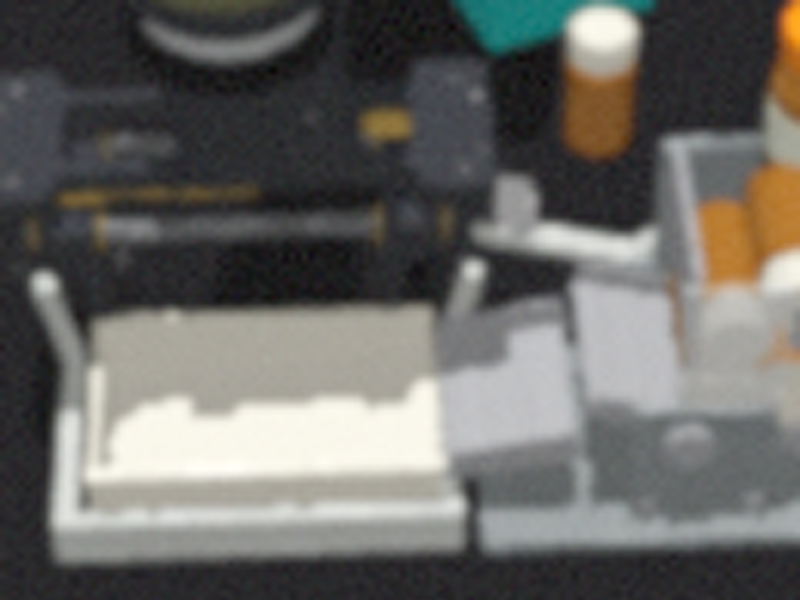

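Force rose from 1.7 to 6 N exactly where the near wall should be when home, and the far wall lies against the stop (270,495). I'll press a little more, then back off.

```bash
python3 -m pendant '[[[0,0,0],[0,-0.001,0],1],[[0,0,0],[0,-0.002,0],1],[[0,0,0],[0,-0.002,0],1]]'; python3 -m pendant '[[[0,0,0],[0,0.01,0],1],[[0,0,0],[0,0.025,0],1],[[0,0,0],[0,0.04,0],1],[[0,0,0],[0,0.04,-0.02],1],[[0,0,0],[0,0.04,-0.06],1],[[0,0,0],[0,0.04,-0.1],0.5],[[0,0,0],[0,0.04,-0.14],0],[[0,0,0],[0,0.04,-0.14],0],[[0,0,0],[0,0.04,-0.14],0]]'; python3 go.py -68 -72 150; python3 -c "
from plant import r
print(r.get_state()['q'].round(3))"
```

```text
clock: 6.4
tool_pos: [0.6495, -0.0415, 0.0297]
eef_rot: [0.754, -0.657, -0.003, 0.003]
contact_force: [-9.0, -0.8, 4.6]
opening: 1.001
clock: 7.3
tool_pos: [0.6154, -0.0463, 0.1716]
eef_rot: [0.755, -0.656, 0.002, -0.001]
contact_force: [-0.5, 0.0, -0.9]
opening: 0.662
TCP in sorter mm [ -83.9 -159.4  171.6] F [-0.5  0.  -0.9] 7.3
-> [-68.0, -72.0, 150.0] [np.float64(-0.0874), np.float64(-0.0158), np.float64(0.0216)] [np.float64(-0.0043), np.float64(-0.0005), np.float64(0.0001)]
[ 0.021  0.766 -0.038  1.67   0.04   0.702 -1.468]
```

```bash
python3 -m pendant '[[[0,0,0.14],[0,0,0],0],[[0,0,0.28],[0,0,0],0],[[0,0,0.42],[-0.01,0,0],0],[[0,0,0.56],[-0.02,0,0],0],[[0,0,0.7],[-0.03,-0.005,0],0],[[0,0,0.84],[-0.04,-0.01,0],0],[[0,0,0.98],[-0.05,-0.016,0],0],[[0,0,1.12],[-0.065,-0.016,0],0],[[0,0,1.26],[-0.08,-0.016,0],0],[[0,0,1.4],[-0.087,-0.016,0],0]]'; python3 -m pendant '[[[0,0,0.12],[0,0,0],0],[[0,0,0.171],[0,0,0],0],[[0,0,0.171],[0,0,0],0],[[0,0,0.171],[0,0,0],0]]'; python3 go.py -68 -72 150; python3 - <<'E'
from plant import r
import cv2,pickle,numpy as np
print(r.get_state()["q"].round(2),r.get_state()["opening"])
a=[]
for n in("top","scene"):
    s=r.snapshot(n);pickle.dump(s,open(n+"4.pkl","wb"));a.append(s["image"][:,:,::-1])
cv2.imwrite("pics/m4.png",np.hstack([cv2.resize(a[0][145:280,180:280],(400,540)),cv2.resize(a[1][130:265,195:295],(400,540))]))
E
```

```text
clock: 8.3
tool_pos: [0.6169, 0.044, 0.1683]
eef_rot: [-0.152, 0.988, 0.0, -0.001]
contact_force: [-0.2, -0.7, 0.3]
opening: 0.007
clock: 8.7
tool_pos: [0.6172, 0.0419, 0.1691]
eef_rot: [-0.07, 0.998, -0.001, -0.001]
contact_force: [0.1, -0.5, -0.4]
opening: 0.003
TCP in sorter mm [-69.8 -72.3 169.1] F [ 0.1 -0.5 -0.4] 8.7
-> [-68.0, -72.0, 150.0] [np.float64(-0.0019), np.float64(0.0003), np.float64(0.0191)] [np.float64(0.0007), np.float64(-0.0023), np.float64(-1.5695)]
[-0.42  0.84  0.53  1.68 -0.56  0.78 -2.63] 0.003144935890272701
```

View pics/m4.png

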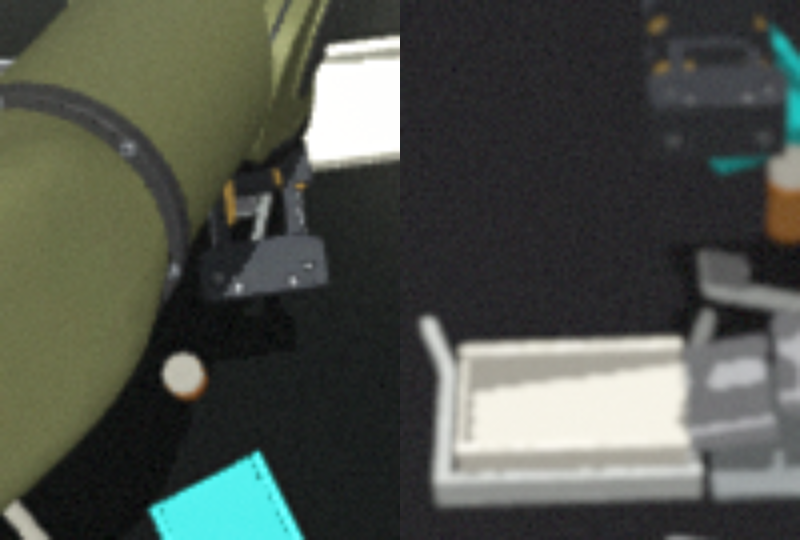

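The wrist turned toward joint 7's limit, so I'll take the equivalent half turn the other way.

```bash
python3 -m pendant '[[[0,0,-0.14],[0,0,0],0],[[0,0,-0.28],[0,0,0],0],[[0,0,-0.42],[0,0,0],0],[[0,0,-0.56],[0,0,0],0],[[0,0,-0.7],[0,0,0],0],[[0,0,-0.84],[0,0,0],0],[[0,0,-0.98],[0,0,0],0],[[0,0,-1.12],[0,0,0],0],[[0,0,-1.26],[0,0,0],0],[[0,0,-1.4],[0,0,0],0]]';python3 -m pendant '[[[0,0,-0.14],[0,0,0],0],[[0,0,-0.28],[0,0,0],0],[[0,0,-0.42],[0,0,0],0],[[0,0,-0.56],[0,0,0],0],[[0,0,-0.7],[0,0,0],0],[[0,0,-0.84],[0,0,0],0],[[0,0,-0.98],[0,0,0],0],[[0,0,-1.12],[0,0,0],0],[[0,0,-1.26],[0,0,0],0],[[0,0,-1.4],[0,0,0],0]]';python3 -m pendant '[[[0,0,-0.14],[0,0,0],0],[[0,0,-0.28],[0,0,0],0],[[0,0,-0.34],[0,0,0],0],[[0,0,-0.34],[0,0,0],0]]'; python3 go.py -68 -72 169 -68 -72 81; python3 - <<'E'
from plant import r
import cv2,pickle,numpy as np
from h import *
print(r.get_state()["q"].round(2))
a=[]
for n in("top","scene"):
    s=r.snapshot(n);pickle.dump(s,open(n+"5.pkl","wb"));a.append(s["image"][:,:,::-1])
cv2.imwrite("pics/m5.png",np.hstack([cv2.resize(a[0][145:280,180:280],(400,540)),cv2.resize(a[1][130:265,195:295],(400,540))]))
E
```

```text
clock: 9.8
tool_pos: [0.6178, 0.0415, 0.1706]
eef_rot: [-0.698, 0.716, -0.0, 0.0]
contact_force: [0.8, 0.3, 0.3]
opening: 0.005
clock: 10.8
tool_pos: [0.6179, 0.0414, 0.1706]
eef_rot: [0.995, -0.099, 0.0, -0.0]
contact_force: [-0.1, 0.2, 0.2]
opening: 0.002
clock: 11.2
tool_pos: [0.6178, 0.0413, 0.1705]
eef_rot: [0.998, 0.068, 0.0, -0.0]
contact_force: [0.1, -0.4, 0.4]
opening: 0.002
TCP in sorter mm [-69.3 -73.  170.5] F [ 0.1 -0.4  0.4] 11.2
-> [-68.0, -72.0, 169.0] [np.float64(0.0013), np.float64(-0.0011), np.float64(0.0015)] [np.float64(-0.0008), np.float64(-0.0002), np.float64(1.5683)]
-> [-68.0, -72.0, 81.0] [np.float64(0.0012), np.float64(-0.001), np.float64(0.0895)] [np.float64(-0.0008), np.float64(-0.0002), np.float64(1.5683)]
[ 0.06  0.79 -0.37  1.65  0.37  0.77 -0.34]
```

View pics/m5.png

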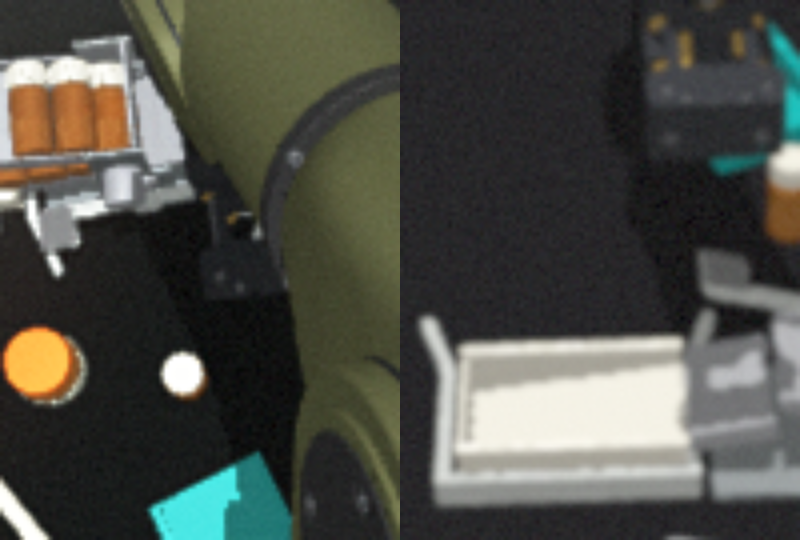

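```bash
python3 - <<'E'
from h import *
s=pickle.load(open("scene5.pkl","rb"))
uv=np.array([(460,343),(683,338),(455,455),(692,447)],float); uv=np.c_[195+(uv[:,0]-400)/4-.375,130+uv[:,1]/4-.375]
X=[(-39.5,-65,40),(-39.5,65,40),(39.5,-65,40),(39.5,65,40)]
t,e=fit(s,X,uv,[.69,-.03,.14]);print("tray",t,e.tolist(),"bay .698 -.032 .139")
E
python3 -m pendant '[[[0,0,0],[0.001,-0.002,0.02],0],[[0,0,0],[0.001,-0.002,0.04],0],[[0,0,0],[0.001,-0.002,0.06],0],[[0,0,0],[0.001,-0.002,0.075],0],[[0,0,0],[0.001,-0.002,0.083],0],[[0,0,0],[0.001,-0.002,0.083],0]]'; python3 go.py
```

```text
tray [ 0.6993608  -0.02727598  0.1404779 ] [[0.46, 1.71], [-0.28, 1.07], [0.49, -0.89], [-0.71, -0.9]] bay .698 -.032 .139
clock: 11.9
tool_pos: [0.6179, 0.044, 0.0865]
eef_rot: [0.998, 0.068, -0.001, 0.0]
contact_force: [0.3, 0.8, 0.6]
opening: 0.006
TCP in sorter mm [-68.8 -70.4  86.5] F [0.3 0.8 0.6] 11.9
```

Tray measures home to within the 2–5 mm error. Now pressing the pad down.

```bash
python3 -m pendant '[[[0,0,0],[0,0,0.005],0],[[0,0,0],[0,0,0.01],0],[[0,0,0],[0,0,0.015],0],[[0,0,0],[0,0,0.02],0],[[0,0,0],[0,0,0.025],0],[[0,0,0],[0,0,0.03],0],[[0,0,0],[0,0,0.034],0],[[0,0,0],[0,0,0.037],0]]'; python3 go.py; python3 -m pendant '[[[0,0,0],[0,0,0.002],0],[[0,0,0],[0,0,0.004],0],[[0,0,0],[0,0,0.004],0]]'; python3 go.py
```

```text
clock: 12.7
tool_pos: [0.6182, 0.0441, 0.0499]
eef_rot: [0.998, 0.068, -0.0, 0.0]
contact_force: [0.0, 0.3, 0.0]
opening: 0.005
TCP in sorter mm [-68.5 -70.3  49.9] F [0.  0.3 0. ] 12.7
clock: 13.0
tool_pos: [0.6184, 0.0441, 0.0465]
eef_rot: [0.998, 0.068, 0.0, 0.0]
contact_force: [0.0, 0.8, 1.0]
opening: 0.003
TCP in sorter mm [-68.3 -70.3  46.5] F [0.  0.8 1. ] 13.0
```

```bash
python3 -m pendant '[[[0,0,0],[0,0,0.0015],0],[[0,0,0],[0,0,0.003],0],[[0,0,0],[0,0,0.003],0]]'; python3 go.py;  python3 - <<'E'
from plant import r
import cv2,pickle,numpy as np
a=[]
for n in("top","scene"):
    s=r.snapshot(n);pickle.dump(s,open(n+"6.pkl","wb"));a.append(s["image"][:,:,::-1])
cv2.imwrite("pics/m6.png",cv2.resize(a[1][140:260,195:355],(800,600),interpolation=cv2.INTER_CUBIC))
E
```

```text
clock: 13.3
tool_pos: [0.6186, 0.0442, 0.0457]
eef_rot: [0.998, 0.068, 0.001, 0.0]
contact_force: [-3.5, -1.2, 16.2]
opening: 0.008
TCP in sorter mm [-68.1 -70.3  45.7] F [-3.5 -1.2 16.2] 13.3
```

View pics/m6.png

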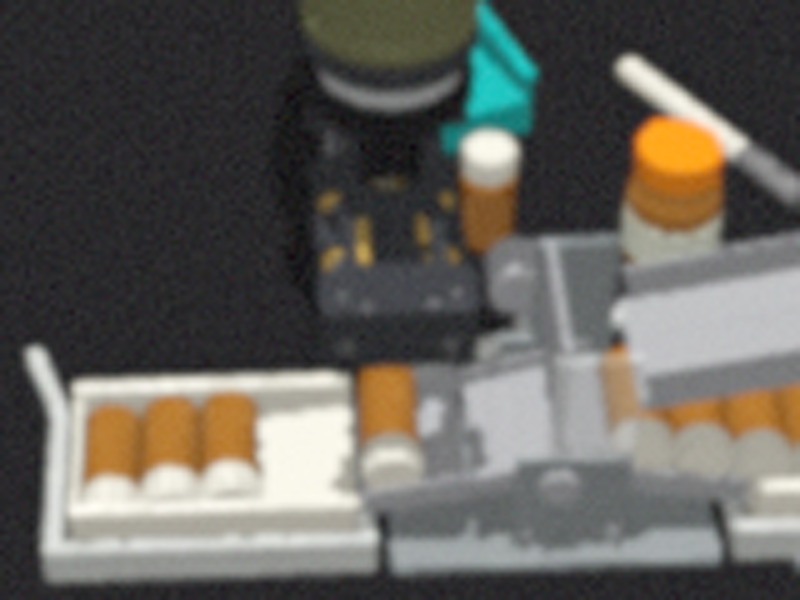

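The gate is tipped with 16 N on its stop. Three vials are in the tray (110–230,445) and the fourth is rolling in (390,420). I'll hold briefly, then lift straight up.

```bash
python3 -m pendant '[[[0,0,0],[0,0,0],0],[[0,0,0],[0,0,0],0],[[0,0,0],[0,0,0],0],[[0,0,0],[0,0,0],0],[[0,0,0],[0,0,0],0],[[0,0,0],[0,0,0],0],[[0,0,0],[0,0,0],0],[[0,0,0],[0,0,0],0]]'; python3 -m pendant '[[[0,0,0],[0,0,-0.005],0],[[0,0,0],[0,0,-0.02],0],[[0,0,0],[0,0,-0.05],0],[[0,0,0],[0,0,-0.09],0],[[0,0,0],[0,0,-0.13],0],[[0,0,0],[-0.04,0,-0.16],0],[[0,0,0],[-0.08,0.03,-0.16],0],[[0,0,0],[-0.12,0.07,-0.16],0],[[0,0,0],[-0.12,0.11,-0.16],0],[[0,0,0],[-0.12,0.15,-0.16],0]]'; python3 go.py;  python3 - <<'E'
from plant import r
import cv2,pickle,numpy as np
a=[]
for n in("top","scene"):
    s=r.snapshot(n);pickle.dump(s,open(n+"7.pkl","wb"));a.append(s["image"][:,:,::-1])
cv2.imwrite("pics/m7.png",np.vstack([cv2.resize(a[0][135:255,125:325],(500,300)),cv2.resize(a[1][150:270,195:395],(500,300))]))
E
```

```text
clock: 14.2
tool_pos: [0.6186, 0.0442, 0.0457]
eef_rot: [0.998, 0.068, 0.001, 0.0]
contact_force: [-4.4, -0.6, 15.6]
opening: 0.005
clock: 15.2
tool_pos: [0.5184, -0.123, 0.2045]
eef_rot: [0.998, 0.069, -0.0, 0.001]
contact_force: [2.1, -0.1, -0.4]
opening: 0.004
TCP in sorter mm [-190.5 -222.   204.5] F [ 2.1 -0.1 -0.4] 15.2
```

View pics/m7.png

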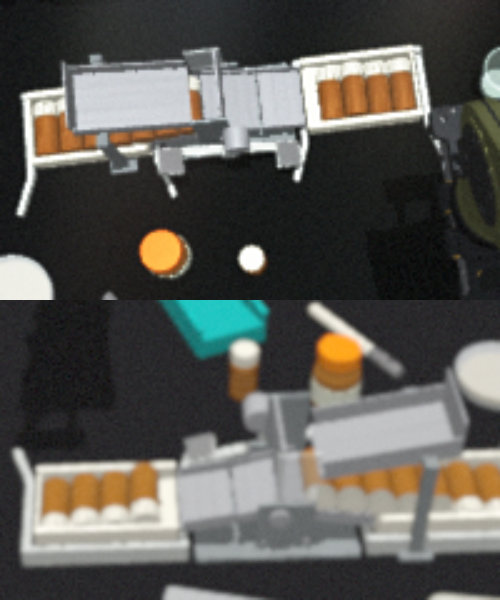

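All four vials are in the right tray (top 325–405,90), the feed chute is empty, the gate's weight leans right and the bystanders haven't moved.

```bash
python3 -m pendant '[[[0,0,0],[0,0,0],0],[[0,0,0],[0,0,0],0],[[0,0,0],[0,0,0],0],[[0,0,0],[0,0,0],0],[[0,0,0],[0,0,0],0]]'; python3 - <<'E'
from plant import r
print(r.finish_job())
E
```

```text
clock: 15.8
tool_pos: [0.5201, -0.12, 0.2035]
eef_rot: [0.998, 0.069, -0.0, -0.0]
contact_force: [0.7, 0.3, -0.4]
opening: 0.009
the job is handed in; nothing more can be done
None
```

The job is done and handed in at 15.8 s. The tray is in the right-hand bay, the gate is tipped to the right, and all four waiting vials are in the tray.

- **Tray:** I pushed it with both fingertips until it met the back stop. The force rose from about 2 N to 9 N at the position expected for home.
- **Gate:** I pressed the right pad with closed fingers until it was solid on its stop. The force was 16 N with the fingertips at about 38 mm; the pad should be at 37 mm there.
- **Last pictures:** They show four vials in the right tray, the feed chute empty, and the gate still tipped right after I let go. The left tray, spare vial and jar look unmoved, as does what shows of the dish, marker and turquoise tray. I did not check the spatula or the turquoise vial, and the beaker was only partly in view.

**Disagreement:** A camera fit of the tray after the push put it about 5 mm off home sideways, and 1 mm off in depth. The bay allows only 4 mm of play a side and the fit was off by up to 1.7 pixels, so I trusted the force reading and the pictures.

**Detour:** My first turn of the wrist over the pad ended close to joint 7's limit (-2.63 of -2.66). I turned it half way round in free air before pressing.

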